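# Close and pin a coin drawer's sliding cover

## Robot

A 6-joint arm with a two-finger parallel gripper is mounted at the origin on the work surface. World frame = base frame: x ahead of the robot, y to its left, z up, the work surface at z = 0. Lengths are in mm, angles in rad, forces in N, time in s.
With the tool pointing down it reaches from about 400 to 925 mm from the base axis. Payload 12.5 kg.
Tool frame: the origin (TCP) lies at the very end of the fingers, on their centre line; the grasp point (between the pads) lies 19 mm behind it (env.tcp_to_grasp is the distance from the TCP to the grasp point, in mm); z points along the fingers, x is the direction in which the jaws open and shut, and the axes are right-handed (so a half turn about z gives the same grasp; the last joint's range is limited). The gripper opens to 95 mm and grips with 3 to 60 N. Pads are 20 mm wide; open, the fingers measure 119 mm over their backs; the gripper's body (75 mm by 180 mm) begins 59 mm behind the grasp point.
Start: joints at [1.097, 0.491, 1.559, -0, 1.092, -0.106], TCP at [224.712, 583.225, 214.661] pointing down, gripper open.
Joint ranges: [-3.1, 3.1], [-0.84, 2.19], [0.05, 2.79], [-1.13, 4.28], [0.06, 2.93], [-2.69, 2.69]. Speed limits (rad/s): [2.22, 2.22, 2.79, 3.14, 3.14, 3.14].

## Interface

Orientations are given as [roll, pitch, yaw] about the fixed x, y, z axes, in that order (R = Rz(yaw) Ry(pitch) Rx(roll)).
In Python, from cell import env, vision, job gives the robot as it stands.
- The arm moves only by the shell command python3 -m pendant 'ROWS' [OPENING]. ROWS is JSON, a list of rows, each a list of 4 numbers: the shift along the tool's x, y, z in mm, then the turn about the tool's z in degrees. In form: [[tx, ty, tz, turn], ...]. A call has 1 to 8 rows; each row is the pose to reach, as a shift and turn from the pose measured when the call began, along the tool's axes at that moment; what a row does not reach only later rows make up. A row lasts 1/8 s, in which the tool goes at most 62.5 mm and 10.7 degrees, less where a joint would pass 70% of its speed; a pose out of reach is approached as far as the arm can. A call with a gripper value outside its range is refused whole. OPENING is the closure, from 0 (fully open) to 1 (shut), set as the call begins (- or left out, the last holds). The fingers move at their own pace and stop on an object; the grip force is fixed at half the most. Time passes only in rows, so rows that repeat a pose let the fingers close. It gives the time, the measured TCP pose, the force and the opening at its end, in the units of the state.
- env.state(): the state, without advancing time (a new reading comes with each control period).
- vision.read_camera(name): name is "scene" or "top" or "wrist"; returns a dict with "pixels" (400x640x3 uint8, red, green, blue), "intrinsics" (3x3 intrinsics, pixels), "R" (3x3) and "t" (3): a world point X has camera coordinates R X + t; the wrist camera has in their place "tool_from_camera" (4x4, takes a point from camera to tool coordinates, whose origin is the TCP and whose axes are the tool frame's). Camera axes: x right, y down, z forward; pixel columns grow to the right and rows downward; lengths in mm; the calibration is good to about 2 mm. A picture is of the moment at which its call begins: read the wrist's pose just before it. There is no depth.
- job.job_done(): hands the job in, once; it reports no verdict.
Trained networks look in a picture, given as the dict that the camera call returned (one of the last four; its "shot" number tells which), for a name from the list of things; names that differ only in an ending like _2 or _b are one class to them, and where a whole thing is asked for, a point or a joint stands for the part that bears it (a point fixed in the world has none). Each returns a list of dicts, best first, with "confidence" (0 to 1); they miss things now and then, are a little off and sometimes report something else, mostly with a low value. They report only what shows in the picture. A call takes as long as a camera call. They do not tell look-alikes from the thing itself.
- vision.find_in(picture, query): "at" ([x, y, z] in mm, in the coordinates of the camera as it stood for that picture, good to about 4 mm: the middle of the surface that is visible of it).
- vision.regions_of(picture, query): "pixels" (400x640 bool, what is visible of it).
The state is a dict: "t": time; "joints": joint angles; "qvel": joint speeds; "tau": joint torques, N m; "eef_pos": TCP position; "tcp_rot": TCP orientation; "ft_force": force on the tool from outside, world axes, zero at the start; "moment": the same for the moment, N m; "opening": opening from 0.0 (shut) to 1.0 (fully open).
Only numpy, scipy, OpenCV 4.12 (cv2) and the standard library are available. Lean on these libraries where they do the work, as an engineer would, in place of code of your own. Each camera call takes 0.05 s, during which the arm holds its last target.

## Task

Lift the grey touchstone off the open coin drawer and lay it flat on the thin rectangular desk mat. Then press down on the flat metal cover that sticks out of the coin case and drag it by friction towards the drawer's front until it is fully closed against its stop, and lock it with the stout-knobbed retaining pin from the pin stand, pushed fully down through the cover and the drawer. Leave everything else where it is, the slim-handled scriber in the stand included.

Things in the scene. Friction and masses are not known exactly. Their poses are not given: they have to be found in the camera images.
- case: Low teak coin case, fixed, 200 deep (x 0 to 200) x 180 x 56 mm. Origin on the desk below the middle of its front face; -x points out along its open, immovable drawer (front at x -180 mm, roughly towards the robot), z up. Drawer: level deck 25.5 mm above the desk, coin slots filled flush (no finger fits in), between side rails (|y| 55 to 65 mm, tops 32 mm above the desk).
- cover (a joint): Slide of the flat aluminium cover, m: 0 open (70 mm show in front of the case), 0.110 closed at its end stop; starts at 0 to 0.02. Grows along the case's -x. Drag about 0.8 N, stays where left. Plate 200 x 108 (y) x 6 mm running between the rails just above the deck, top 32 mm above the desk, flush with the rails; no handle, back end always inside the case. Press with 10 to 20 N; fingertips slip a little, so allow more strokes.
- cover_front (a point): Middle of the cover's front edge, on its top face (32 mm above the desk); axes as the case's. From here the cover reaches along +x back into the case; it moves with the cover.
- cover_hole (a point): Centre of the 11 mm round hole through the cover, on its top face: 20 mm behind the front edge and 30 mm to the case's +y side of its middle line. Moves with the cover. Directly above drawer_hole when the cover is closed.
- drawer_hole (a point): Centre of the mouth of the 11 mm round hole straight down through the drawer's deck to the desk (25.5 mm deep), near the drawer's front; case frame (-160, 30, 25.5) mm. The touchstone may hide it at first, and the cover lies over it at the end.
- touchstone: Grey stone block 50 (x) x 28 (y) x 22 (z) mm, about 80 g, lying on the drawer's deck in the cover's way, at any yaw. Origin at the centre of its underside (25.5 mm above the desk at the start).
- mat: Thin dark rubber desk mat, 110 (x) x 90 (y) x 2 mm, fixed flat on the desk left or right of the drawer. Origin at the centre of its underside, on the desk.
- stand: Dark wooden pin stand, fixed, 40 (x) x 110 (y) x 36 (z) mm, on the other side of the drawer from the mat. Origin at the centre of its underside. Two 11 mm upright through holes at y = +35 and -35 mm: one holds the retaining pin, the other the scriber, either way round.
- pin: Steel retaining pin, loose and upright in the stand, about 40 g. Origin at its lower tip, z up: shank 8 mm in diameter with tapered foot to 28 mm, flange 18 mm in diameter 28 to 32 mm, round knob 14 mm in diameter 32 to 58 mm. In the stand the flange rests on its top (tip 8 mm above the desk); fully home the flange rests on the cover (tip 4 mm above the desk).
- scriber: Steel scriber in the stand's other hole, to be left there. Same shank and flange as the pin but a slim handle tapering from 11 to 7 mm in diameter, up to 73 mm above its lower tip (its origin).
- loupe: Brass loupe, upright cylinder 34 mm in diameter, 32 mm high, on the desk near the stand; bystander. Origin at the centre of its underside.
- jar: Glass jar with a black cap, 48 mm in diameter, 60 mm high, on the desk near the mat; bystander. Origin at the centre of its underside.
- halfpenny: Copper coin 29 mm in diameter, 3 mm thick, on the desk beside the coin case; bystander. Origin at the centre of its underside.
- stamp_pad: Closed black stamp pad case 65 x 100 x 17 mm lying on the coin case's top; bystander. Origin at the centre of its underside.
There are look-alikes about, which are no part of the job. Leave any blue or pink look-alike of the touchstone alone. There is more than one size of the mat; the job needs the largest.

How it is judged (in metres and radians):
On the way, in this order (a step that is already met when the one before it is completed fails the run):
1. the touchstone lies flat on the mat, released, while the cover is still open (x of touchstone in the frame of mat between -0.05 and 0.05 m and y of touchstone in the frame of mat between -0.04 and 0.04 m and z of touchstone in the frame of mat below 0.008 m and angle between touchstone's own z axis and vertical below 0.1 rad and linear speed of touchstone below 0.02 m/s and contact force between the fingers and touchstone below 0.1 N and value of joint cover below 0.05 m), for 0.2 s.
2. the cover is fully closed against its stop, within 2 mm, with the pin not yet in it (value of joint cover above 0.108 m and horizontal distance between pin and drawer_hole above 0.03 m), for 0.2 s.
At the end, for the whole second after the job is handed in: The touchstone lies flat and still on the mat (its centre on the mat, at least 5 mm inside the edge), the cover is at its stop within 2 mm, and the pin stands upright and still in the drawer's hole through the cover, its flange down on the cover within 3 mm (x of touchstone in the frame of mat between -0.05 and 0.05 m and y of touchstone in the frame of mat between -0.04 and 0.04 m and z of touchstone in the frame of mat below 0.008 m and angle between touchstone's own z axis and vertical below 0.1 rad and linear speed of each of touchstone, pin below 0.02 m/s and value of joint cover above 0.108 m and horizontal distance between pin and drawer_hole below 0.004 m and height (world z) of pin below 0.007 m and angle between pin's own z axis and vertical below 0.12 rad).
It fails at once if the halfpenny is moved more than 25 mm (distance of halfpenny from where it was at the start of the episode above 0.025 m).
It fails at once if the loupe is moved more than 25 mm (distance of loupe from where it was at the start of the episode above 0.025 m).
It fails at once if the stamp pad is moved more than 25 mm (distance of stamp_pad from where it was at the start of the episode above 0.025 m).
It fails at once if the jar is moved more than 25 mm (distance of jar from where it was at the start of the episode above 0.025 m).
It fails at once if the scriber is moved more than 25 mm (distance of scriber from where it was at the start of the episode above 0.025 m).
It also fails if it takes over 64 s, if anything falls off the work surface, if the arm or the gripper's body presses on something with over 40 N, if the wrist force passes 120 N, or if a joint passes its speed limit or range.

## Working session

There is one attempt and no reset: what is moved stays moved. The work goes in short steps, Python scripts to look and compute and a shell command to move; the robot and the scene stay as the last step left them, time stands still between calls to the robot, and variables do not carry over. Pictures are saved under pics/ and viewed, and the job is handed in when it is done.

```bash
ls; mkdir -p pics; python3 - <<'E'
from cell import env, vision, job
import cv2
s=env.state(); print(s)
for n in ["scene","top","wrist"]:
    p=vision.read_camera(n); cv2.imwrite(f"pics/a_{n}.png",cv2.cvtColor(p["pixels"],cv2.COLOR_RGB2BGR))
    print(n,p["intrinsics"],p.get("R"),p.get("t"),p.get("tool_from_camera"))
E
```

```text
pics
{'t': 0.0, 'joints': array([ 1.09737978e+00,  4.91587296e-01,  1.55947359e+00, -9.51011775e-06,
        1.09170456e+00, -1.05620963e-01]), 'qvel': array([-0.00144589,  0.0007925 ,  0.00019191, -0.00117024, -0.00058265,
        0.00059098]), 'tau': array([ 2.88718649e-03, -6.12657523e+01, -2.58189923e+01,  6.93963538e-02,
        4.80601320e-02, -1.14614941e-04]), 'eef_pos': array([224.59989537, 582.97397078, 214.03620868]), 'tcp_rot': array([-3.14147740e+00,  1.16714632e-03,  1.20300520e+00]), 'ft_force': array([-0.35819412,  0.47770263, -0.40072041]), 'moment': array([-0.00324969,  0.0001908 ,  0.00236339]), 'opening': 0.9999689219924187}
scene [[400.28065343   0.         318.52868238]
 [  0.         400.28065343 195.42696504]
 [  0.           0.           1.        ]] [[-3.60834713e-01  9.32629654e-01 -4.87136506e-04]
 [ 7.44814007e-01  2.87854344e-01 -6.01990010e-01]
 [-5.61293511e-01 -2.17581719e-01 -7.98503469e-01]] [ 141.13297925 -347.10761204 1535.17174474] None
top [[458.11508573   0.         317.41245137]
 [  0.         458.11508573 194.34355844]
 [  0.           0.           1.        ]] [[-0.04512236 -0.99896321 -0.00604023]
 [-0.97361009  0.0453296  -0.22367078]
 [ 0.22371268 -0.00421173 -0.97464604]] [  50.3464371   542.34971114 1018.16543542] None
wrist [[344.8199224    0.         315.35121404]
 [  0.         344.8199224  196.32912091]
 [  0.           0.           1.        ]] None None [[ 9.99999891e-01  5.89653800e-05  4.64204693e-04 -4.36058570e-01]
 [-1.79506048e-04  9.64472220e-01  2.64184225e-01 -7.44134830e+01]
 [-4.32134807e-04 -2.64184279e-01  9.64472125e-01 -1.70530454e+02]
 [ 0.00000000e+00  0.00000000e+00  0.00000000e+00  1.00000000e+00]]
```

View pics/a_top.png

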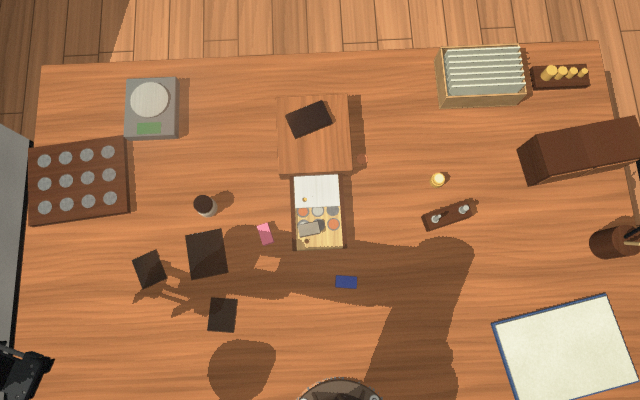

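View pics/a_scene.png

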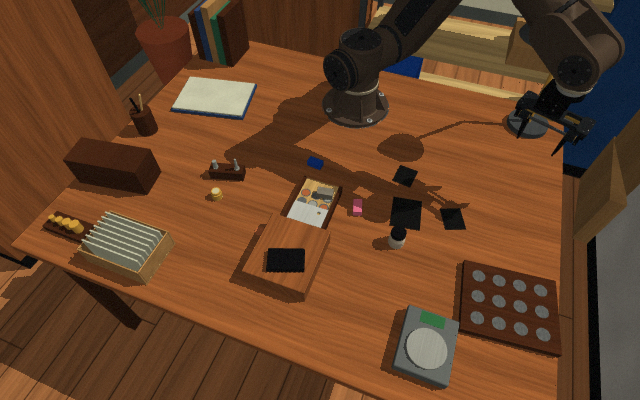

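View pics/a_wrist.png

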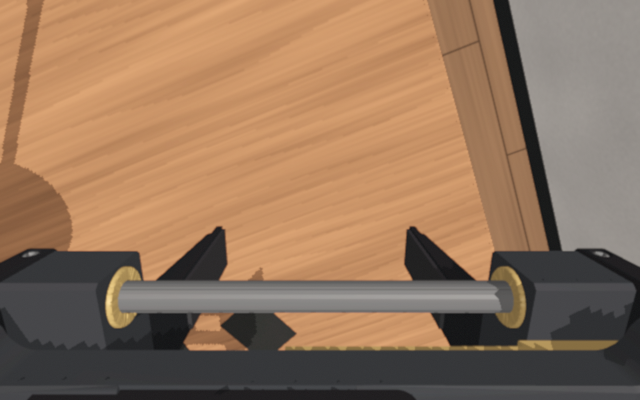

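The top view shows the case at about (315,135), drawer below it with the touchstone at (310,229), the largest mat at (207,253), jar (205,205), the pink look-alike (265,233), the stand at (448,215) with pins at (435,218) and (464,209), and the loupe at (438,180). Next I turn these into world positions.

```bash
cat > h.py <<'E'
import numpy as np, cv2
from cell import env, vision, job
from scipy.spatial.transform import Rotation as Rot
def tool():
    s=env.state(); return Rot.from_euler('xyz',s["tcp_rot"]).as_matrix(), np.array(s["eef_pos"]), s
def shot(n,name=None):
    R,t,s=tool(); p=vision.read_camera(n)
    if n=="wrist":
        T=np.array(p["tool_from_camera"]); p["Rwc"]=R@T[:3,:3]; p["c"]=R@T[:3,3]+t
    else:
        p["Rwc"]=np.array(p["R"]).T; p["c"]=-p["Rwc"]@np.array(p["t"])
    if name: cv2.imwrite(f"pics/{name}.png",cv2.cvtColor(p["pixels"],cv2.COLOR_RGB2BGR))
    return p
def px2w(p,uv,z):
    uv=np.atleast_2d(uv).astype(float)
    d=np.c_[uv,np.ones(len(uv))]@np.linalg.inv(p["intrinsics"]).T@p["Rwc"].T
    return p["c"]+d*((z-p["c"][2])/d[:,2])[:,None]
def w2px(p,X):
    X=np.atleast_2d(X); q=(X-p["c"])@p["Rwc"]@np.array(p["intrinsics"]).T; return q[:,:2]/q[:,2:]
def cam2w(p,a): return p["Rwc"]@np.array(a)+p["c"]
def toolshift(dx):  # world delta -> tool
    R,t,s=tool(); return R.T@np.array(dx)
E
python3 - <<'E'
from h import *
np.set_printoptions(precision=1,suppress=True)
p=shot("top")
for q in ["case","cover","touchstone","mat","stand","pin","scriber","loupe","jar","halfpenny","cover_hole","drawer_hole","cover_front"]:
    for r in vision.find_in(p,q)[:4]: print(q,round(r["confidence"],2),cam2w(p,r["at"]),w2px(p,cam2w(p,r["at"]))[0])
for q,z in [("mat",2),("touchstone",47.5),("stand",36),("cover",32)]:
    for r in vision.regions_of(p,q)[:3]:
        m=r["pixels"].astype(np.uint8); c=max(cv2.findContours(m,0,1)[0],key=cv2.contourArea)
        w=px2w(p,c.reshape(-1,2),z)[:,:2].astype(np.float32); print(q,round(r["confidence"],2),m.sum(),cv2.minAreaRect(w))
E
```

```text
case 0.9 [612.6  18.9  54.2] [318.9 167.2]
case 0.54 [464.6  50.1  52.5] [308.4 228.8]
cover 0.75 [559.9  26.3  33.6] [316.8 190.6]
touchstone 0.71 [461.  155.4  23. ] [264.9 234.1]
touchstone 0.53 [466.3  51.6  47.8] [307.8 228.4]
touchstone 0.51 [339.4 -30.9  22.3] [345.5 282.1]
mat 0.88 [279.  263.1   4.5] [221.5 314.3]
mat 0.6 [425.5 299.8   7.8] [206.1 252.4]
mat 0.58 [392.7 438.4   2.4] [148.9 268.9]
stand 0.59 [ 481.8 -280.    37.9] [446.9 216.2]
stand 0.33 [467.1  54.7  46.7] [306.5 228.2]
pin 0.57 [ 489.  -311.9   60.5] [462.8 210.9]
scriber 0.59 [ 474.7 -250.    48.6] [435.7 219. ]
loupe 0.58 [ 578.4 -268.7   38.5] [438.  177.2]
jar 0.81 [531.1 293.9  56.3] [204.  205.4]
halfpenny 0.4 [ 483.5 -280.5   38.8] [447.1 215.4]
cover_hole 0.62 [561.8  26.6  28.4] [316.7 190.3]
cover_front 0.81 [553.7  28.2  34.6] [316.2 193. ]
cover_front 0.49 [423.8 302.7   4.1] [205.3 253.3]
mat 0.96 835 ((393.1867980957031, 438.52203369140625), (77.74159240722656, 64.26103973388672), 23.070003509521484)
mat 0.9 1715 ((423.69561767578125, 301.166259765625), (112.33738708496094, 90.75784301757812), 8.85605239868164)
touchstone 0.71 237 ((464.7826232910156, 50.624088287353516), (29.298797607421875, 46.722679138183594), 11.304845809936523)
touchstone 0.62 266 ((458.4471435546875, 151.9171142578125), (51.84894943237305, 28.674888610839844), 15.956045150756836)
touchstone 0.55 267 ((339.92767333984375, -28.813974380493164), (50.516029357910156, 27.635696411132812), 83.08769226074219)
stand 0.65 758 ((483.46478271484375, -279.0567321777344), (42.85936737060547, 119.01105499267578), 15.645294189453125)
stand 0.28 309 ((466.5298767089844, 51.089813232421875), (35.41950225830078, 53.5493278503418), 11.48278522491455)
cover 0.65 1403 ((559.4771728515625, 27.50611686706543), (79.844970703125, 107.73062896728516), 0.6132684350013733)
```

```bash
python3 -m pendant '[[-410,415,0,58],[-410,415,0,58],[-410,415,0,58],[-410,415,0,58],[-410,415,0,58],[-410,415,0,58],[-410,415,0,58],[-410,415,0,58]]' 0.4
```

```text
t: 2.05
eef_pos: [430.9, 125.5, 215.0]
tcp_rot: [-3.142, -0.001, 0.191]
ft_force: [1.5, -0.2, -0.2]
opening: 0.599
```

```bash
python3 -c "
from h import *; print(tool()[2])"
```

```text
{'t': 2.05, 'joints': array([ 1.36001008e-01,  2.40144863e-01,  1.96997469e+00,  1.67401895e-04,
        9.30436984e-01, -5.48260897e-02]), 'qvel': array([-1.10608234,  0.05708085, -0.08454263, -0.00254813,  0.02102823,
       -1.09638995]), 'tau': array([ 8.65386575e+00, -4.32286191e+01, -2.05076748e+01,  9.51168156e-03,
        1.97428493e-01,  1.82176430e+00]), 'eef_pos': array([430.92053825, 125.52066894, 214.98315635]), 'tcp_rot': array([-3.14151529e+00, -1.04191222e-03,  1.90727107e-01]), 'ft_force': array([ 1.46312605, -0.19342745, -0.20776304]), 'moment': array([-0.07943878,  0.06774454,  0.06717875]), 'opening': 0.5986829749719189}
```

```bash
python3 -m pendant '[[19,80,0,0],[19,80,0,0],[19,80,0,0],[19,80,0,0]]' 0.4; python3 - <<'E'
from h import *
np.set_printoptions(precision=1,suppress=True)
p=shot("wrist","b_wrist")
print(tool()[1:2])
for q in ["case","cover","touchstone","mat","cover_hole","drawer_hole","cover_front"]:
    for r in vision.find_in(p,q)[:4]: print(q,round(r["confidence"],2),cam2w(p,r["at"]),w2px(p,cam2w(p,r["at"]))[0])
for q,z in [("mat",2),("touchstone",47.5),("cover",32)]:
    for r in vision.regions_of(p,q)[:3]:
        m=r["pixels"].astype(np.uint8); c=max(cv2.findContours(m,0,1)[0],key=cv2.contourArea)
        w=px2w(p,c.reshape(-1,2),z)[:,:2].astype(np.float32); print(q,round(r["confidence"],2),m.sum(),cv2.minAreaRect(w))
E
```

```text
t: 2.55
eef_pos: [464.4, 51.1, 215.0]
tcp_rot: [-3.141, -0.001, 0.191]
ft_force: [-0.3, 0.7, 0.1]
opening: 0.596
(array([464.3,  51.4, 215. ]),)
case 0.94 [593.1  52.4  35.7] [435.6 197.8]
cover 0.86 [558.2  36.4  29.4] [398.3 204.3]
touchstone 0.85 [464.9  50.2  46.4] [315.7 179.3]
touchstone 0.74 [457.2 158.6  21.9] [328.9  67.7]
touchstone 0.56 [340.9 -28.7  25.8] [191.9 223.1]
mat 0.61 [597.3  54.2  33. ] [439.1 196.1]
cover_hole 0.77 [564.3  36.4  30.2] [404.  205.5]
drawer_hole 0.67 [598.5  57.3  34.2] [441.4 193.9]
cover_front 0.96 [562.4  38.8  35.1] [404.  204.4]
touchstone 0.76 1486 ((464.7470703125, 51.2749137878418), (29.43453025817871, 53.50043869018555), 9.916387557983398)
touchstone 0.71 1359 ((350.2397766113281, -17.602224349975586), (54.06666564941406, 29.906299591064453), 82.114501953125)
touchstone 0.62 1469 ((461.8271484375, 153.1949462890625), (46.15158462524414, 26.776010513305664), 16.577856063842773)
cover 0.69 6247 ((558.8900756835938, 27.882366180419922), (80.26941680908203, 109.22062683105469), 0.44467616081237793)
```

View pics/b_wrist.png

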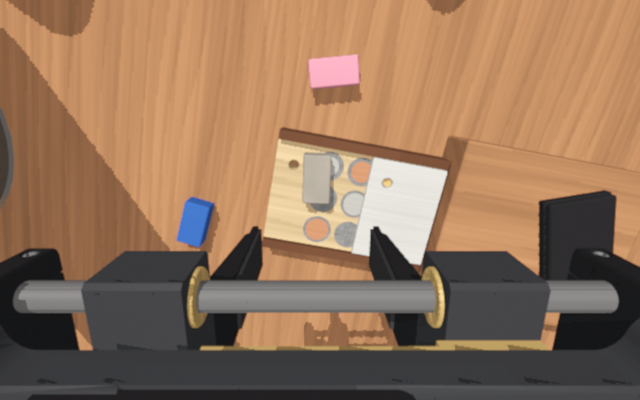

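The wrist view shows the grey stone centred at (317,179) between the fingers and aligned with the tool. The drawer hole is at (293,164), the cover hole at (387,183) and the white cover's front edge runs from (367,157) to (355,254).

```bash
python3 - <<'E'
from h import *
np.set_printoptions(precision=1,suppress=True)
p=shot("wrist")
print("drawer hole",px2w(p,[[293.5,164]],25.5),"cover hole",px2w(p,[[387.5,183]],32))
print("cover front corners",px2w(p,[[367,157],[355,254]],32))
print("drawer front rail outer top corner",px2w(p,[[281,129]],32), "case front corner", px2w(p,[[450,160]],32))
img=p["pixels"][100:270,240:460]; cv2.imwrite("pics/b2.png",cv2.cvtColor(cv2.resize(img,None,fx=3.4,fy=3.4,interpolation=2),cv2.COLOR_RGB2BGR))
E
```

```text
drawer hole [[440.   57.   25.5]] cover hole [[540.7  57.1  32. ]]
cover front corners [[513.3  79.8  32. ]
 [525.  -28.6  32. ]]
drawer front rail outer top corner [[421.6  91.   32. ]] case front corner [[598.2  93.   32. ]]
```

View pics/b2.png

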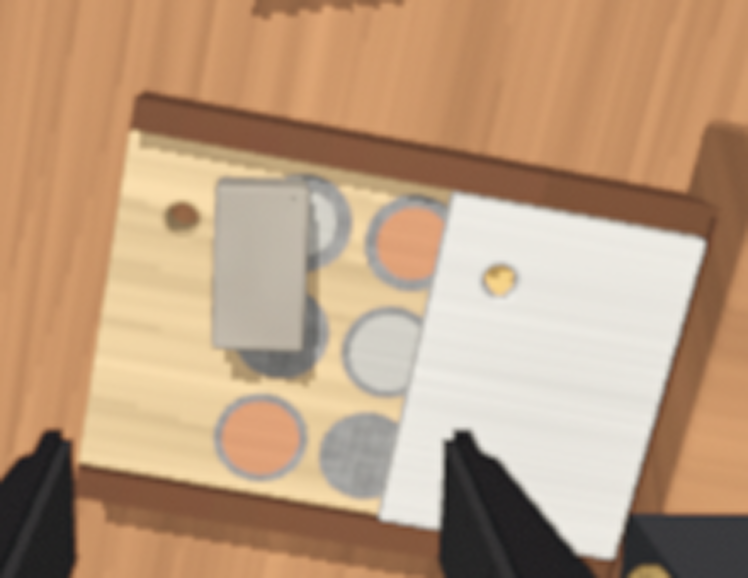

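```bash
python3 -m pendant '[[0,0,62,0],[0,0,124,0],[0,0,170,0],[0,0,186,0],[0,0,187,0]]' 0.4; python3 -m pendant '[[0,0,0,0],[0,0,0,0],[0,0,0,0],[0,0,0,0]]' 1
```

```text
t: 3.78
eef_pos: [464.6, 50.6, 26.9]
tcp_rot: [-3.141, 0.001, 0.191]
ft_force: [1.0, -0.7, 0.5]
opening: 0.603
t: 4.28
eef_pos: [464.8, 50.6, 27.3]
tcp_rot: [-3.141, 0.0, 0.191]
ft_force: [0.3, -0.0, 3.6]
opening: 0.291
```

```bash
python3 -m pendant '[[0,0,-40,0],[0,0,-60,0],[1,-50,-60,0],[3,-110,-60,0],[5,-170,-60,0],[7,-230,-60,0],[7,-253,-60,0],[7,-253,-60,0]]'; python3 - <<'E'
from h import *
p=shot("wrist","c_wrist")
E
```

```text
t: 5.28
eef_pos: [423.1, 301.5, 87.2]
tcp_rot: [-3.141, 0.0, 0.193]
ft_force: [-0.1, -0.0, -0.7]
opening: 0.293
```

View pics/c_wrist.png

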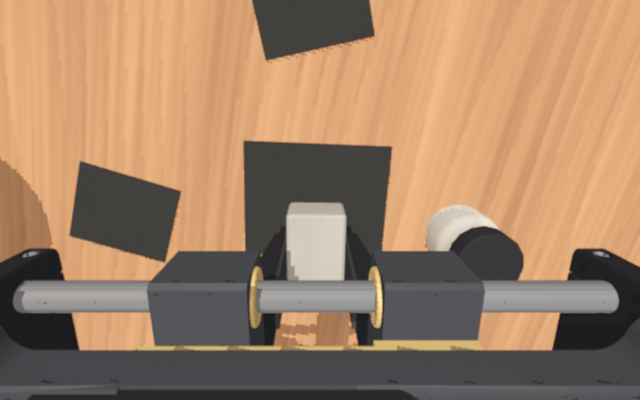

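The stone is held level at (316,240) over the largest mat (corners at (244,141) and (391,147)); the jar cap at (487,255) sits to the right and lower than the gripper body will reach. Lowering.

```bash
python3 -m pendant '[[0,0,50,0],[0,0,75,0],[0,0,82,0],[0,0,83,0],[0,0,83,0]]'
```

```text
t: 5.95
eef_pos: [423.8, 300.4, 5.1]
tcp_rot: [-3.141, -0.001, 0.192]
ft_force: [0.6, 0.0, -0.7]
opening: 0.291
```

```bash
python3 -m pendant '[[0,0,1.5,0],[0,0,1.5,0]]'; python3 -m pendant '[[0,0,0,0],[0,0,0,0],[0,0,0,0]]' 0.4;  python3 -m pendant '[[0,0,-40,0],[0,0,-100,0],[0,0,-160,0],[0,0,-160,0]]'; python3 - <<'E'
from h import *
np.set_printoptions(precision=1,suppress=True)
p=shot("wrist","d_wrist")
for q,z in [("mat",2),("touchstone",24)]:
    for r in vision.regions_of(p,q)[:2]:
        m=r["pixels"].astype(np.uint8); c=max(cv2.findContours(m,0,1)[0],key=cv2.contourArea)
        w=px2w(p,c.reshape(-1,2),z)[:,:2].astype(np.float32); print(q,round(r["confidence"],2),m.sum(),cv2.minAreaRect(w))
E
```

```text
t: 6.2
eef_pos: [424.0, 300.5, 4.1]
tcp_rot: [-3.141, -0.002, 0.192]
ft_force: [-0.9, -0.8, -1.4]
opening: 0.293
t: 6.58
eef_pos: [424.0, 300.5, 4.1]
tcp_rot: [-3.141, -0.002, 0.192]
ft_force: [0.6, -0.2, 0.1]
opening: 0.551
t: 7.08
eef_pos: [425.2, 301.2, 168.3]
tcp_rot: [-3.139, -0.009, 0.192]
ft_force: [0.1, -0.1, -0.4]
opening: 0.602
mat 0.72 5500 ((393.364990234375, 436.82659912109375), (78.23334503173828, 60.21284484863281), 22.98175621032715)
mat 0.56 8191 ((422.449951171875, 301.44989013671875), (110.82976531982422, 90.68252563476562), 8.7727632522583)
touchstone 0.68 1605 ((423.7448425292969, 301.6539306640625), (27.747255325317383, 52.01863479614258), 10.265851020812988)
touchstone 0.65 965 ((462.95587158203125, 155.50242614746094), (50.2116813659668, 26.793804168701172), 12.389452934265137)
```

View pics/d_wrist.png

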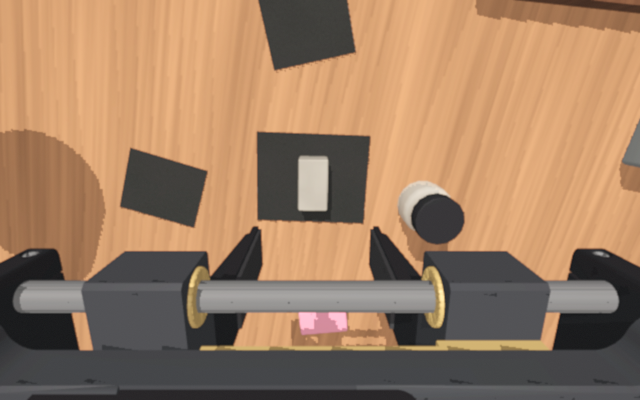

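The stone lies at (313,184) within the mat's outline, released and flat (fit centre 1–2 mm from the mat's). Next, the cover.

```bash
python3 -m pendant '[[98,298,0,11],[98,298,0,11],[98,298,0,11],[98,298,0,11],[98,298,0,11],[98,298,0,11],[98,298,70,11],[98,298,70,11]]' 1; python3 - <<'E'
from h import *
p=shot("wrist","e_wrist")
print(px2w(p,[[0,0]],32))
E
```

```text
t: 8.22
eef_pos: [573.6, 27.1, 89.4]
tcp_rot: [-3.14, 0.008, 0.0]
ft_force: [-0.4, -0.2, 0.8]
opening: -0.0
[[384.52000312 159.75199383  32.        ]]
```

View pics/e_wrist.png

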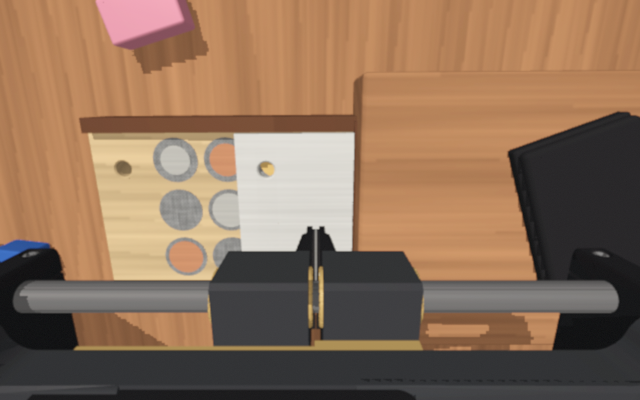

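The closed fingers are above the cover between its hole (267,169) and the case face (col 355). The drawer hole is at (123,168) and the pad on the case is clear of the body. Going down to just above the cover.

```bash
python3 -m pendant '[[0,0,45,0],[0,0,54,0],[0,0,55,0],[0,0,55,0]]' 1; python3 -m pendant '[[0,0,3,0],[0,0,3,0]]'
```

```text
t: 8.78
eef_pos: [575.1, 27.3, 37.4]
tcp_rot: [-3.141, 0.003, 0.001]
ft_force: [-0.9, 0.0, -0.7]
opening: 0.007
t: 9.02
eef_pos: [575.4, 27.3, 35.0]
tcp_rot: [-3.141, 0.002, 0.001]
ft_force: [-0.6, 0.9, 0.2]
opening: 0.002
```

```bash
python3 -m pendant '[[0,0,3,0],[0,0,3,0]]';python3 -m pendant '[[0,0,1,0],[0,0,1,0]]'
```

```text
t: 9.28
eef_pos: [575.7, 27.3, 32.3]
tcp_rot: [-3.141, 0.002, 0.001]
ft_force: [0.6, 0.2, 4.6]
opening: 0.005
t: 9.52
eef_pos: [576.6, 27.3, 32.2]
tcp_rot: [-3.141, -0.001, 0.001]
ft_force: [-0.6, 1.0, 11.3]
opening: 0.001
```

```bash
python3 -m pendant '[[0,0,1.4,0],[-5,0,1.4,0],[-12,0,1.4,0],[-19,0,1.4,0],[-26,0,1.4,0],[-33,0,1.4,0],[-40,0,1.4,0],[-40,0,1.4,0]]'; python3 - <<'E'
from h import *
p=shot("wrist","f_wrist")
E
```

```text
t: 10.52
eef_pos: [537.4, 27.0, 32.2]
tcp_rot: [-3.141, -0.004, 0.001]
ft_force: [-0.9, -1.3, 16.2]
opening: 0.003
```

View pics/f_wrist.png

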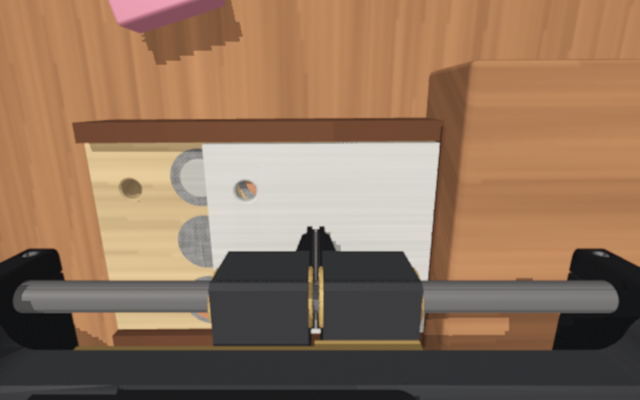

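The cover moved with the fingers: cover hole now at (246,190), drawer hole at (131,188). Continuing the stroke.

```bash
python3 -m pendant '[[0,0,1.5,0],[-5,0,1.5,0],[-13,0,1.5,0],[-21,0,1.5,0],[-29,0,1.5,0],[-37,0,1.5,0],[-45,0,1.5,0],[-50,0,1.5,0]]'; python3 - <<'E'
from h import *
p=shot("wrist","g_wrist")
E
```

```text
t: 11.58
eef_pos: [489.2, 26.7, 32.1]
tcp_rot: [3.141, -0.009, 0.001]
ft_force: [1.3, -1.5, 22.5]
opening: 0.001
```

View pics/g_wrist.png

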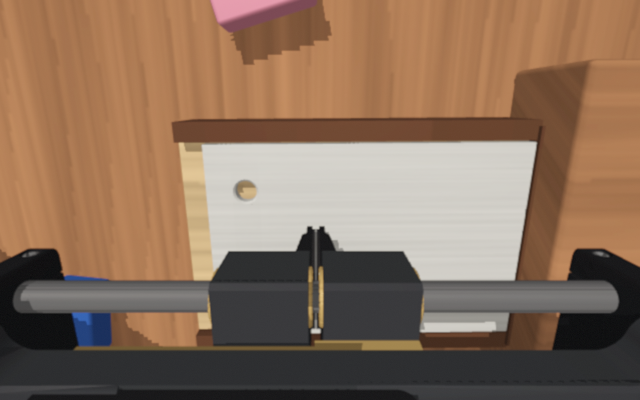

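Only a strip of about 12 mm is left in front of the cover (cols 182–205). Finishing against the stop with slightly less pressure.

```bash
python3 -m pendant '[[-3,0,1.1,0],[-8,0,1.1,0],[-13,0,1.1,0],[-18,0,1.1,0],[-21,0,1.1,0],[-22,0,1.1,0],[-22,0,1.1,0]]'; python3 - <<'E'
from h import *
p=shot("wrist","h_wrist")
E
```

```text
t: 12.5
eef_pos: [470.1, 26.3, 32.2]
tcp_rot: [3.141, -0.017, 0.001]
ft_force: [7.7, -0.7, 13.3]
opening: 0.006
```

View pics/h_wrist.png

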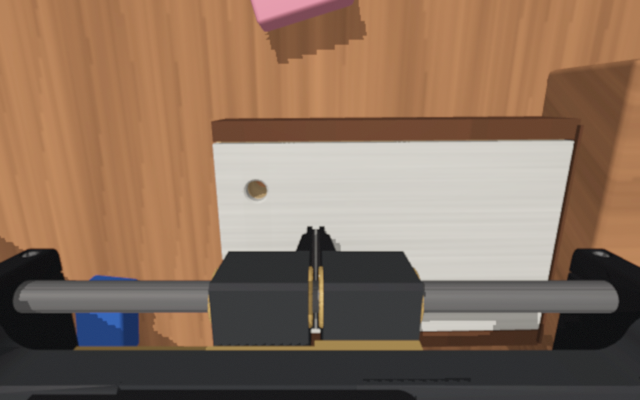

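The cover front is now flush with the drawer front and the fingers slid ~6 mm against 7.7 N, so it is against its stop. Lifting straight off.

```bash
python3 -m pendant '[[0,0,-3,0],[0,0,-30,0],[0,0,-90,0],[0,0,-150,0],[0,0,-168,0],[0,0,-168,0]]' 0.5; python3 - <<'E'
from h import *
p=shot("wrist","i_wrist")
img=p["pixels"][60:260,180:480]; cv2.imwrite("pics/i2.png",cv2.cvtColor(cv2.resize(img,None,fx=2.6,fy=2.6,interpolation=2),cv2.COLOR_RGB2BGR))
print(tool()[1])
E
```

```text
t: 13.3
eef_pos: [467.4, 26.4, 201.1]
tcp_rot: [3.141, -0.019, 0.001]
ft_force: [-0.5, 0.3, -0.7]
opening: 0.495
[466.96483502  26.43710141 199.87410881]
```

View pics/i2.png

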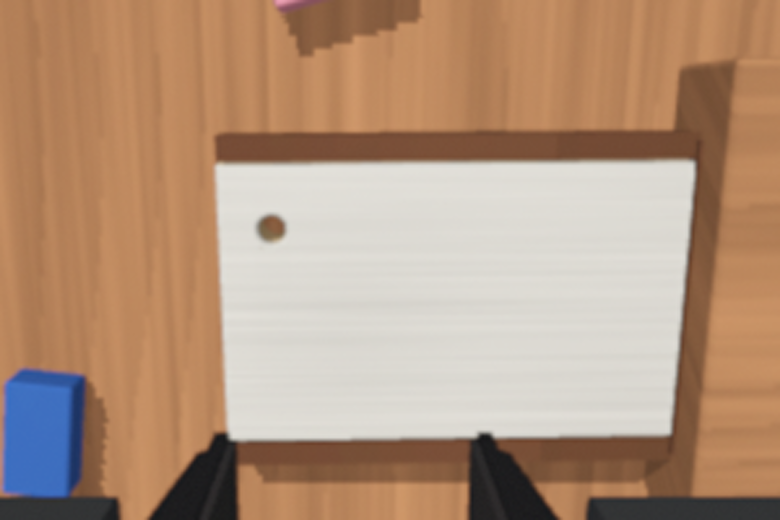

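The cover covers the whole drawer, flush with the rail fronts, and the desk shows through the aligned holes at (285,148) full-frame. Measuring that hole, then going to the stand.

```bash
python3 - <<'E'
from h import *
np.set_printoptions(precision=2,suppress=True)
p=shot("wrist")
g=cv2.cvtColor(p["pixels"],cv2.COLOR_RGB2GRAY)[136:160,272:298]; m=(g<170)
ys,xs=np.nonzero(m); u=[xs.mean()+272,ys.mean()+136]; print(u,m.sum(),px2w(p,[u],32))
print(px2w(p,[[263.4,122.5],[268.5,229]],32))
print(tool()[1:])
q=shot("top"); 
for r in vision.regions_of(q,"stand")[:1]: print(r["confidence"])
print(w2px(q,[440,57,32]))
E
python3 -m pendant '[[15,290,0,0],[15,290,0,0],[15,290,0,0],[15,290,0,0],[15,290,0,0],[15,290,0,0],[15,290,0,0]]' 0.5; python3 - <<'E'
from h import *
np.set_printoptions(precision=1,suppress=True)
p=shot("wrist","j_wrist"); print(tool()[1])
for q in ["stand","pin","scriber"]:
    for r in vision.find_in(p,q)[:4]: print(q,round(r["confidence"],2),cam2w(p,r["at"]),w2px(p,cam2w(p,r["at"]))[0])
E
```

```text
[np.float64(284.7142857142857), np.float64(147.45054945054946)] 91 [[439.57  57.37  32.  ]]
[[419.71  81.28  32.  ]
 [420.78 -27.42  32.  ]]
(array([466.75,  26.43, 199.21]), {'t': 13.4, 'joints': array([-0.09,  0.28,  1.96,  0.  ,  0.89, -0.09]), 'qvel': array([-0.  ,  0.02,  0.  , -0.  ,  0.  , -0.  ]), 'tau': array([  0.07, -44.76, -22.79,   0.07,   0.04,   0.  ]), 'eef_pos': array([466.75,  26.43, 199.21]), 'tcp_rot': array([ 3.14, -0.02,  0.  ]), 'ft_force': array([-0.07,  0.68, -0.09]), 'moment': array([-0.08,  0.12, -0.05]), 'opening': 0.5017000124522942})
0.73
[[306.17 240.52]]
t: 14.38
eef_pos: [481.5, -262.8, 198.2]
tcp_rot: [-3.141, -0.012, 0.0]
ft_force: [-0.2, 0.4, 0.7]
opening: 0.5
[ 481.7 -262.4  198.5]
stand 0.94 [ 484.8 -277.6   32. ] [316.7 193.4]
pin 0.53 [ 499.  -311.4   57.1] [331.8 233.7]
scriber 0.73 [ 478.1 -244.3   42.1] [310.  162.3]
```

View pics/j_wrist.png

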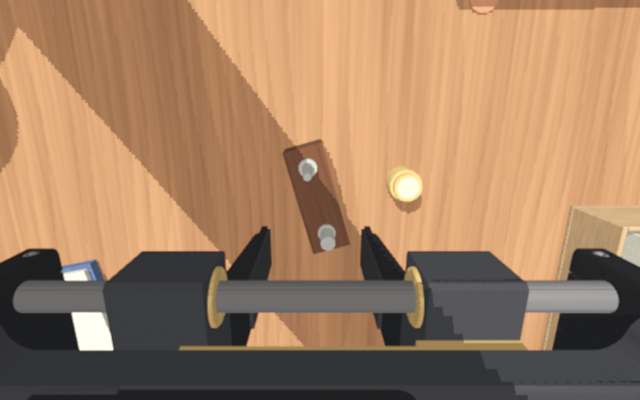

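```bash
python3 - <<'E'
from h import *
p=shot("wrist"); q=shot("scene")
a=cv2.resize(p["pixels"][130:260,270:370],None,fx=4,fy=4,interpolation=2)
b=cv2.resize(q["pixels"][140:210,190:260],None,fx=5.5,fy=5.5,interpolation=2)
h=max(a.shape[0],b.shape[0]); f=lambda x:cv2.copyMakeBorder(x,0,h-x.shape[0],0,0,0)
cv2.imwrite("pics/k.png",cv2.cvtColor(np.hstack([f(a),f(b)]),cv2.COLOR_RGB2BGR))
E
```

```text
(no output)
```

View pics/k.png

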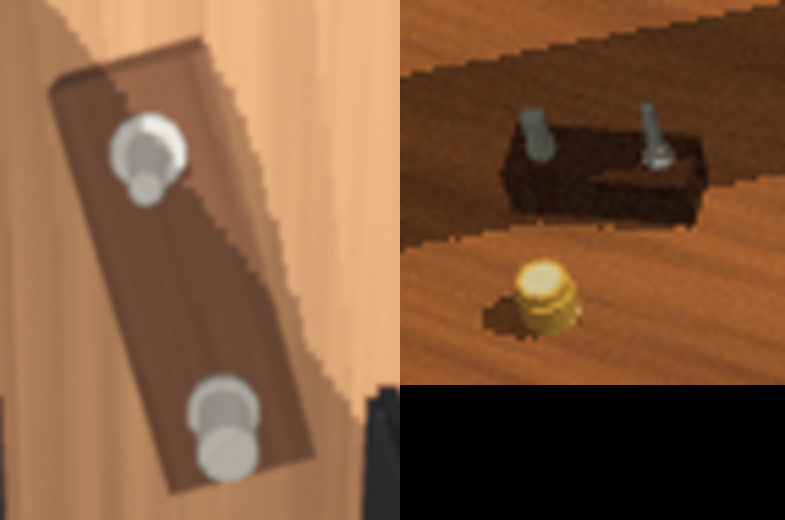

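The zoom shows the stout knob at wrist px (327,243) with the flange at (326,233). The slim scriber is the other one, at (307,168). In the scene view the pin is on the left, away from the drawer, which agrees.

```bash
python3 - <<'E'
from h import *
np.set_printoptions(precision=2,suppress=True)
p=shot("wrist")
k=px2w(p,[[327,243.5]],66); f=px2w(p,[[325.9,233.5]],40); s=px2w(p,[[307.2,168]],40)
print(k,f,s, np.degrees(np.arctan2(*(s-f)[0][[1,0]])), np.linalg.norm(s-f))
R,t,_=tool()
print(t, R.T@((k[0]+f[0])/2*[1,1,0]+[0,0,43]-t))
E
```

```text
[[ 494.94 -318.51   66.  ]] [[ 495.04 -318.59   40.  ]] [[ 476.22 -250.66   40.  ]] 105.48514999087514 70.49317486749626
[ 482.05 -262.94  199.38] [ 10.64  55.52 156.58]
```

```bash
python3 -m pendant '[[12,55.5,20,-15.5],[12,55.5,70,-15.5],[12,55.5,110,-15.5],[12,55.5,114,-15.5],[12,55.5,114,-15.5]]' 0.55; python3 - <<'E'
from h import *
np.set_printoptions(precision=2,suppress=True)
p=shot("wrist","l_wrist"); R,t,s=tool(); print(s["tcp_rot"],t,R.T@(np.array([495,-318.5,43])-t))
E
```

```text
t: 15.35
eef_pos: [496.3, -318.6, 86.7]
tcp_rot: [3.136, -0.014, 0.272]
ft_force: [-0.5, -0.0, -0.1]
opening: 0.451
[ 3.14 -0.01  0.27] [ 496.49 -318.81   87.24] [-2.   -0.98 44.21]
```

View pics/l_wrist.png

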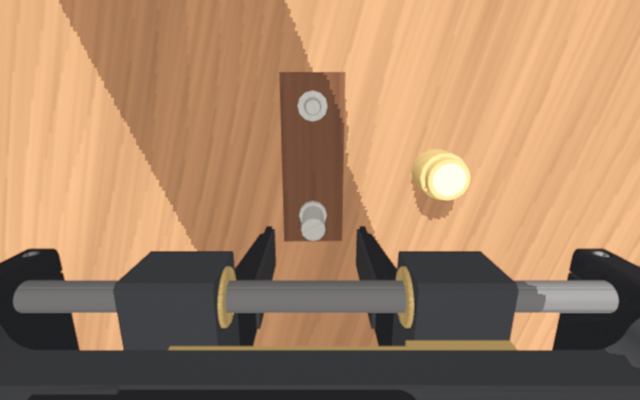

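The knob at (313,228) is about 2 mm left of the finger midline, which agrees with the computed −2 mm shift. Descending and gripping.

```bash
python3 -m pendant '[[-2,-1,20,0],[-2,-1,40,0],[-2,-1,44,0],[-2,-1,44,0]]'; python3 -m pendant '[[0,0,0,0],[0,0,0,0],[0,0,0,0],[0,0,0,0]]' 1; python3 -c "
from h import *; shot('wrist','m_wrist')"
```

```text
t: 15.9
eef_pos: [495.5, -318.7, 44.3]
tcp_rot: [3.134, -0.016, 0.272]
ft_force: [-0.5, 0.6, 0.7]
opening: 0.453
t: 16.4
eef_pos: [495.5, -318.8, 44.6]
tcp_rot: [3.134, -0.016, 0.272]
ft_force: [-1.4, -0.0, 3.4]
opening: 0.139
```

View pics/m_wrist.png

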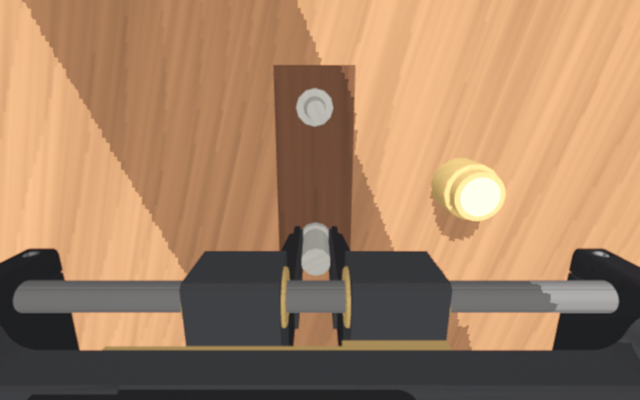

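```bash
python3 -m pendant '[[0,0,-30,0],[0,0,-80,0],[0,0,-110,0],[0,0,-110,0],[0,0,-110,0]]'; python3 - <<'E'
from h import *
np.set_printoptions(precision=2,suppress=True)
p=shot("wrist","n_wrist"); R,t,s=tool(); print(s["tcp_rot"],t,R.T@(np.array([439.6,57.4,154])-t))
E
```

```text
t: 17.08
eef_pos: [493.2, -318.2, 153.6]
tcp_rot: [3.135, -0.015, 0.272]
ft_force: [-0.1, 0.4, 0.2]
opening: 0.135
[ 3.14 -0.01  0.27] [ 493.15 -318.07  153.23] [  49.49 -376.02   -2.3 ]
```

View pics/n_wrist.png

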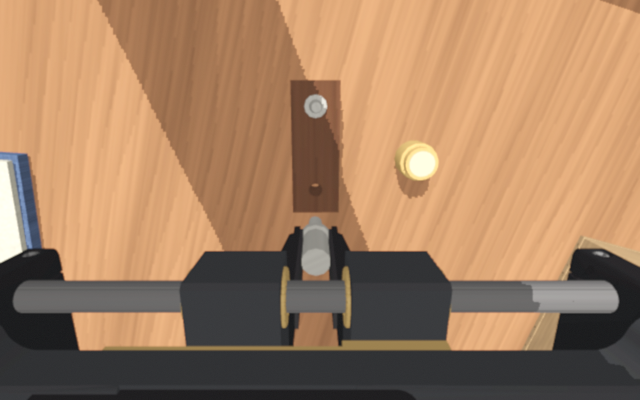

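The pin is lifted out at (316,245), its stand hole is empty at (315,188) and the scriber is undisturbed at (315,106). Carrying it over to the drawer hole.

```bash
python3 -m pendant '[[7,-55,0,0],[15,-110,0,0],[23,-170,0,0],[31,-230,0,0],[39,-290,0,0],[46,-350,0,0],[49.5,-376,0,0],[49.5,-376,0,0]]'; python3 -m pendant '[[0,0,20,0],[0,0,40,0],[0,0,40,0],[0,0,40,0]]'; python3 - <<'E'
from h import *
np.set_printoptions(precision=2,suppress=True)
p=shot("wrist","o_wrist"); R,t,s=tool(); print(s["tcp_rot"],t,R.T@(np.array([439.6,57.4,80])-t))
a=cv2.resize(p["pixels"][120:290,210:410],None,fx=3.5,fy=3.5,interpolation=2); cv2.imwrite("pics/o2.png",cv2.cvtColor(a,cv2.COLOR_RGB2BGR))
# predicted pixels of tip: tool (0,0,36.6) beneath TCP
print("tip",w2px(p,[t+R@[0,0,36.6],t+R@[0,0,8]]),"hole",w2px(p,[439.6,57.4,32]))
E
```

```text
t: 18.12
eef_pos: [439.0, 58.7, 150.8]
tcp_rot: [3.136, -0.013, 0.275]
ft_force: [0.7, -0.0, -0.8]
opening: 0.139
t: 18.62
eef_pos: [439.8, 58.0, 111.0]
tcp_rot: [3.136, -0.012, 0.275]
ft_force: [-0.2, -0.4, -0.5]
opening: 0.14
[ 3.14 -0.01  0.27] [439.84  58.15 111.23] [-0.84  0.48 31.22]
tip [[316.   222.55]
 [316.09 239.9 ]] hole [[313.96 203.79]]
```

View pics/o2.png

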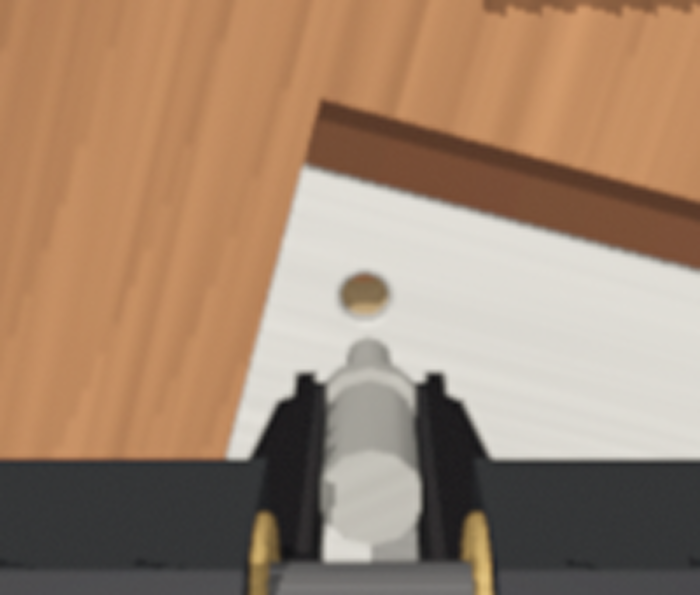

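The pin tip is at full-frame (315,220) and the hole at (314,204.6); both agree with prediction (hole 314.0,203.8) within 1 px.

```bash
python3 - <<'E'
from h import *
np.set_printoptions(precision=2,suppress=True)
R,t,s=tool(); print(t,R.T@(np.array([439.6,57.4,32])-t), R.T@(np.array([439.6,57.4,4])-t))
E
```

```text
[439.84  58.15 111.23] [-1.47  0.22 79.22] [ -1.83   0.06 107.22]
```

```bash
python3 -m pendant '[[-1,0.2,20,0],[-1,0.2,37,0],[-1,0.2,38,0],[-1,0.2,38,0]]'; python3 - <<'E'
from h import *
np.set_printoptions(precision=2,suppress=True)
p=shot("wrist"); R,t,s=tool(); print(s["tcp_rot"],t,R.T@(np.array([439.6,57.4,32])-t))
a=cv2.resize(p["pixels"][160:260,260:370],None,fx=6,fy=6,interpolation=2); cv2.imwrite("pics/q2.png",cv2.cvtColor(a,cv2.COLOR_RGB2BGR))
print("tip",w2px(p,[t+R@[0,0,36.6],t+R@[0,0,8]]),"hole",w2px(p,[439.6,57.4,32]))
E
```

```text
t: 19.18
eef_pos: [439.8, 57.5, 73.9]
tcp_rot: [3.136, -0.014, 0.275]
ft_force: [-0.5, -0.1, 0.1]
opening: 0.141
[ 3.14 -0.01  0.27] [439.86  57.54  73.98] [-0.89 -0.18 41.98]
tip [[315.9  222.65]
 [315.99 240.  ]] hole [[314.52 219.6 ]]
```

View pics/q2.png

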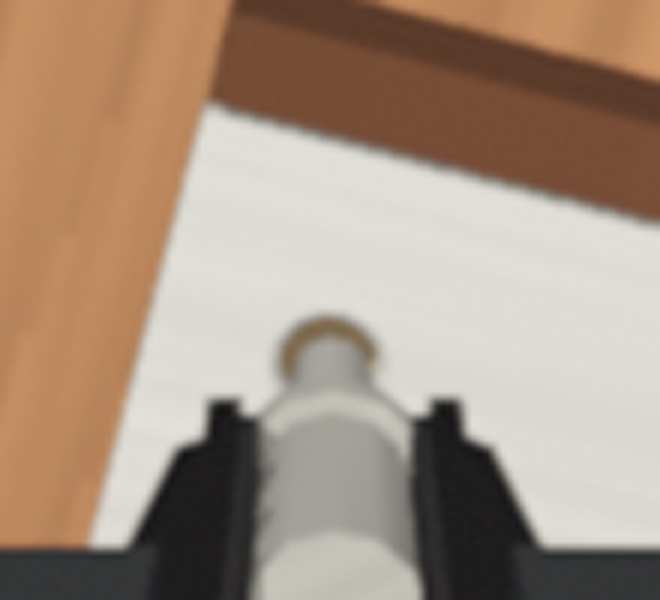

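The tip sits over the hole: centred within ~0.5 mm in column. Inserting in steps.

```bash
python3 -m pendant '[[-0.6,-0.1,5,0],[-0.7,-0.2,10,0],[-0.7,-0.2,12,0],[-0.7,-0.2,12,0]]'; python3 -m pendant '[[-0.2,-0.1,7,0],[-0.3,-0.1,14,0],[-0.3,-0.1,16,0],[-0.3,-0.1,16,0]]'
```

```text
t: 19.73
eef_pos: [439.5, 57.4, 61.8]
tcp_rot: [3.136, -0.014, 0.275]
ft_force: [0.8, -3.3, -1.5]
opening: 0.141
t: 20.23
eef_pos: [439.5, 57.3, 45.4]
tcp_rot: [3.136, -0.014, 0.275]
ft_force: [3.3, -4.0, -2.7]
opening: 0.138
```

```bash
python3 -m pendant '[[0,0,3,0],[0,0,5,0],[0,0,5.5,0],[0,0,5.5,0]]'; python3 -c "
from h import *; shot('wrist','r_wrist')"
```

```text
t: 20.72
eef_pos: [440.0, 57.2, 40.4]
tcp_rot: [3.135, -0.015, 0.275]
ft_force: [0.5, -5.9, 14.7]
opening: 0.139
```

View pics/r_wrist.png

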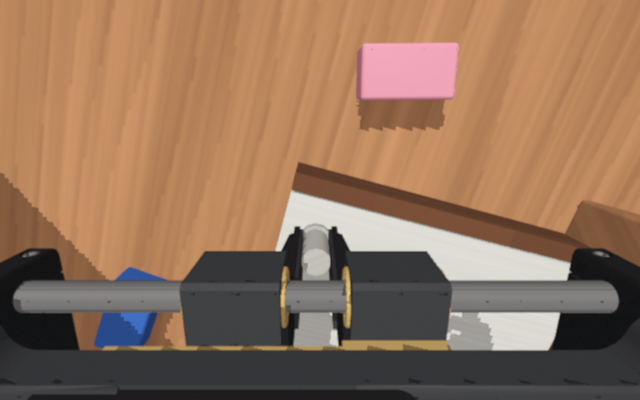

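The flange is on the cover: 14.7 N of vertical force at TCP z 40.4, which puts the tip at about 4 mm. Releasing, retreating straight up and checking.

```bash
python3 -m pendant '[[0,0,0,0],[0,0,0,0],[0,0,0,0]]' 0.6; python3 -m pendant '[[0,0,-15,0],[0,0,-40,0],[0,0,-90,0],[0,0,-90,0],[0,0,-90,0]]'; python3 - <<'E'
from h import *
np.set_printoptions(precision=2,suppress=True)
p=shot("wrist"); R,t,s=tool(); print(t)
a=cv2.resize(p["pixels"][100:300,200:440],None,fx=3,fy=3,interpolation=2); cv2.imwrite("pics/s2.png",cv2.cvtColor(a,cv2.COLOR_RGB2BGR))
print("expected knob top, flange top",w2px(p,[[439.6,57.4,62],[439.6,57.4,36]]))
E
```

```text
t: 21.15
eef_pos: [439.6, 57.3, 40.1]
tcp_rot: [3.136, -0.014, 0.275]
ft_force: [1.0, -0.5, -0.2]
opening: 0.38
t: 21.78
eef_pos: [437.9, 57.6, 129.8]
tcp_rot: [3.136, -0.014, 0.275]
ft_force: [0.6, 0.5, -0.3]
opening: 0.4
[437.7   57.56 129.35]
expected knob top, flange top [[316.62 208.38]
 [316.03 198.49]]
```

View pics/s2.png

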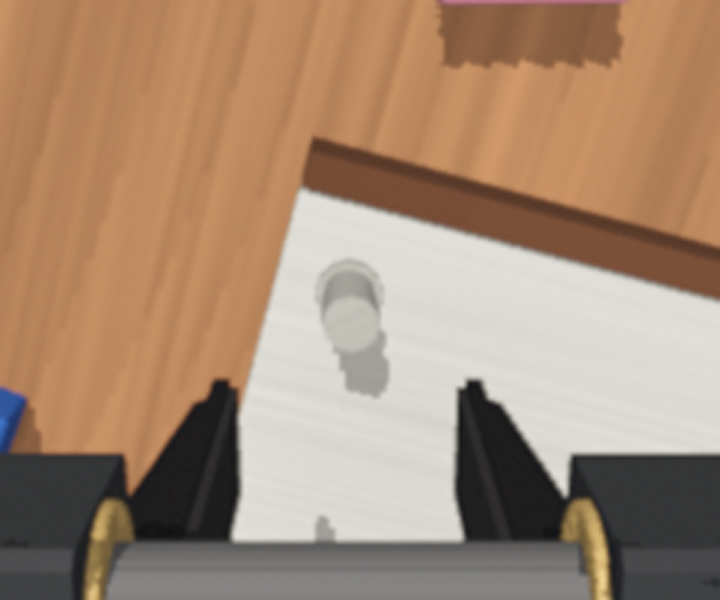

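The pin's knob top is at full-frame (317,208) and the flange at (316,197), against expected (316.6,208.4) and (316.0,198.5), so it is upright and home. One overall check from the top camera.

```bash
python3 - <<'E'
from h import *
np.set_printoptions(precision=1,suppress=True)
p=shot("top","t_top")
for q,z in [("mat",2),("touchstone",24)]:
    for r in vision.regions_of(p,q)[:3]:
        m=r["pixels"].astype(np.uint8); c=max(cv2.findContours(m,0,1)[0],key=cv2.contourArea)
        w=px2w(p,c.reshape(-1,2),z)[:,:2].astype(np.float32); print(q,round(r["confidence"],2),cv2.minAreaRect(w))
E
```

```text
mat 0.97 ((392.9288330078125, 438.1630859375), (76.83799743652344, 63.2552604675293), 22.561803817749023)
mat 0.81 ((280.6421813964844, 275.9007873535156), (38.42055892944336, 76.91874694824219), 78.69206237792969)
mat 0.65 ((423.1510009765625, 300.6287536621094), (110.38434600830078, 91.91417694091797), 8.646462440490723)
touchstone 0.84 ((424.9278259277344, 297.77197265625), (34.95756149291992, 57.681846618652344), 11.500600814819336)
```

View pics/t_top.png

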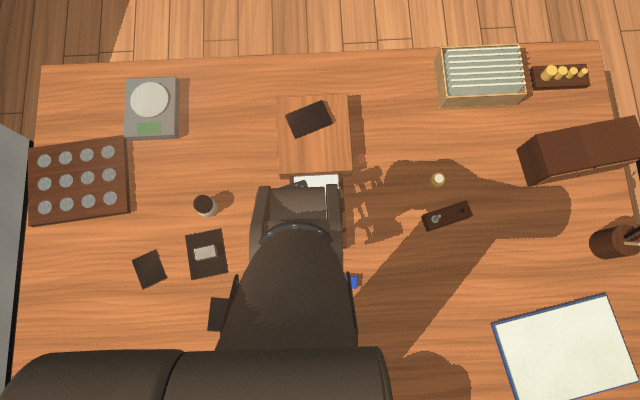

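The stone is on the mat at (205,252). The jar (205,205), loupe (438,180), scriber (436,218) and stamp pad (309,118) are where they were at the start. Handing in.

```bash
python3 -c "
from cell import job; print(job.job_done())"
```

```text
the job is handed in; nothing more can be done
None
```

I laid the grey touchstone flat on the largest mat and dragged the cover closed in one continuous press of about 11–22 N. I then took the stout-knobbed pin from the stand, pushed it home through the cover and drawer, and handed the job in at about 22 s. No verdict was reported.

**Last checks**
- **Touchstone:** it lies flat, within about 3 mm of the mat's centre.
- **Cover:** its front was flush with the drawer front and desk showed through both holes before the pin went in. The fingers slipped about 6 mm against 7.7 N at the end of the drag, so it is at its stop.
- **Pin:** it stands upright with the flange on the cover, with its tip at about 4 mm from the gripper height and 14.7 N at contact. It is within about 1 px of where the camera should show it.
- **Bystanders:** the jar, loupe, scriber and stamp pad look unmoved. I never checked the halfpenny closely; the arm did not go down near it.

**Did not fully agree**
- The pressing force reached 22.5 N for a moment during the drag, above the advised 10–20 N.
- The networks' own reports of the cover's and drawer's holes were wrong, so I measured the holes from pixels instead.

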